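# Pack the painting caddy with what is still usable

### The arm

A 6-joint arm with a two-finger parallel gripper is mounted at the origin on the work surface. World frame = base frame: x ahead of the robot, y to its left, z up, the work surface at z = 0. Lengths are in m, angles in rad, forces in N, time in s.
With the tool pointing down it reaches from about 0.275 to 0.725 m from the base axis. Payload 5.6 kg.
Tool frame: the origin (TCP) lies at the very end of the fingers, on their centre line; the grasp point (between the pads) lies 19 mm behind it; z points along the fingers, y is the line along which they close (so a half turn about z gives the same grasp; the last joint's range is limited). The gripper opens to 85 mm and grips with 20 to 120 N. Pads are 22 mm wide; open, the fingers measure 114 mm over their backs; the gripper's body (76 mm by 85 mm) begins 54 mm behind the grasp point. The pads swing forward as they close: fully open they stand 13 mm farther back than shut.
Start: joints at [-1.059, 0.255, 0.108, 0, -1.424, -0.285], TCP at [0.124, -0.536, 0.231] pointing down, gripper open.
Joint ranges: [-2.95, 2.95], [-1.21, 1.97], [-1.09, 1.5], [-2.87, 1.71], [-2.94, -0.07], [-3.05, 3.05]. Speed limits (rad/s): [2.57, 2.57, 3.14, 3.14, 3.14, 3.14].

### API

Orientations are given as [roll, pitch, yaw] about the fixed x, y, z axes, in that order (R = Rz(yaw) Ry(pitch) Rx(roll)).
In Python, from station import robot gives the robot as it stands.
- The arm moves only by the tool drive_tool, never from a script. Its argument "steps" is a list that holds one entry, the list of rows, each a list of 7 numbers: the shift along the tool's x, y, z in units of 0.025 m (1.0 is 0.025 m), then the turn, a rotation vector about the tool's x, y, z in units of 4 degrees (1.0 is 4 degrees), then the opening, from -1 (shut) to 1 (fully open). A call has 1 to 12 rows; each row shifts and turns the commanded pose from where the row before left it, along the tool's axes as they then stand; what a row does not reach is not made up. A row lasts 1/10 s, in which the tool goes at most 50 mm and 8.59 degrees, less where a joint would pass 70% of its speed; a pose out of reach is approached as far as the arm can. A call with a number of a shift or a turn outside -1 to 1 is refused whole. A call with a gripper value outside its range is refused whole. The fingers move at their own pace and stop on an object; "squeeze" is the grip in N (left out, the last holds). Time passes only in rows, so rows that do not move let the fingers close. It gives the time, the measured TCP pose, the force, the opening and the grip force at its end, in the units of the state.
- robot.get_state(): the state, without advancing time (a new reading comes with each control period).
- robot.snapshot(name): name is "side" or "top"; returns (picture, depth): 480x640x3 uint8, red, green, blue; 480x640 float32, m along the optical axis (not along the pixel's ray), 0 where there is no reading.
- robot.camera_model(name): a dict with "fov_y" (degrees; the focal length in pixels is half the picture's height over the tangent of half this angle, whatever the lens; pixels are square), "cx", "cy" (the principal point, pixels), "camera_from_world" (4x4, takes a point from world to camera coordinates). Camera axes: x right, y up, looking along -z (the intrinsics and any distortion apply to the point x, -y, -z); pixel columns grow to the right and rows downward; lengths in m; the calibration is good to about 2 mm. A picture is of the moment at which its call begins. camera_model takes no time and is no camera call.
- robot.close_job(): hands the job in; it is judged then, once.
The state is a dict: "t": time; "q": joint angles; "dq": joint speeds; "joint_torque": joint torques, N m; "eef_pos": TCP position; "tcp_rot": TCP orientation; "wrist_force": force on the tool from outside, world axes, zero at the start; "wrist_torque": the same for the moment, N m; "grip_width": finger opening in m; "finger_force": force on a finger pad.
Only numpy, scipy, OpenCV 4.12 (cv2) and the standard library are available. Lean on these libraries where they do the work, as an engineer would, in place of code of your own. Each camera call takes 0.05 s, during which the arm holds its last target. There are 200 camera calls.

### The job

Pack the white compartment caddy for the next model-painting class with what is still usable: stand the two capped paint jars side by side in the jar bay, lay the roll of masking tape flat in the tape bay, and stand the full bottle of thinner in the bottle bay. The two thinner bottles look alike, so lift them to feel which is full, and stand the empty one back upright in its place. Set the jars and bottles down without dropping them, knock nothing over, and leave the used-up things (the bare tape core, the open jar) and everything else on the bench where they are.

Things in the scene. Friction and masses are not known exactly. Their poses are not given: they have to be found in the camera images.
- caddy: White fixed tray, 172 (x) by 218 (y) mm; origin under its centre, x away from robot. Floor and walls 4 mm thick, rim 37 high, dividers 30. Bays (inner mm): JAR x -82..-14, y -25..105, long narrow, robot's side, jars 62 apart along y; TAPE x -10..82, y -25..105, largest, far side; BOTTLE x -10..82, y -105..-29, far side, bottle's long side along x; the last, smallest, holds a sanding block.
- bottle_a: One of two look-alike opaque white thinner bottles: rectangular body 66 mm along its x, 46 along its y, 108 tall; round screw cap, 30 across, up to 140. One is full (about 320 g), the other empty (about 60 g): only the weight tells, either name may be the full one. Origin: centre of its underside, z up.
- bottle_b: One of two look-alike opaque white thinner bottles: rectangular body 66 mm along its x, 46 along its y, 108 tall; round screw cap, 30 across, up to 140. One is full (about 320 g), the other empty (about 60 g): only the weight tells, either name may be the full one. Origin: centre of its underside, z up.
- tape_roll: Roll of pale masking tape lying flat: a thick ring 62 mm across outside, 38 mm hole, 30 mm high, about 60 g. Origin: centre of its underside, z up.
- bare_core: Bare cardboard core of a used-up tape roll, standing on its end: a thin-walled ring 43 mm across, 38 mm hole, 30 mm high, 15 g. Stays where it is. Origin: centre of its underside.
- jar_1: Glass paint jar with its ribbed white screw cap on, full of grey paint: round, 44 mm across, 54 mm tall with the cap (the cap is the top 14 mm, 43 mm across), about 85 g. Origin: centre of its underside, z up. The two capped jars are alike and interchangeable.
- jar_2: Glass paint jar with its ribbed white screw cap on, full of grey paint: round, 44 mm across, 54 mm tall with the cap (the cap is the top 14 mm, 43 mm across), about 85 g. Origin: centre of its underside, z up. The two capped jars are alike and interchangeable.
- open_jar: Used-up glass paint jar without a cap, open at the top, a little dried paint on its bottom: 44 mm across, 45 mm tall, 55 g. Stays where it is. Origin: centre of its underside.
- dish: Small round aluminium paint dish (open bowl), 62 mm across the rim, 24 mm high, 30 g. A bystander that stays where it is. Origin: centre of its underside.
- paper_roll: White paper-towel roll standing upright, 92 mm across, 114 mm tall, 140 g, at the far right of the work. A bystander that stays where it is. Origin: centre of its underside.
Mind the look-alikes: they are no part of the job. What is shaped like the jar_1 but blue or red is not meant.

How it is judged:
By the outcome, as a careful person would: the job done as asked, in the order asked, and still so for the second after the job is handed in, with the robot touching nothing.
It also fails if it takes over 141 s, if anything falls off the work surface, if the arm or the gripper's body presses on something with over 40 N, if the wrist force passes 120 N, or if a joint passes its speed limit or range.

## Working session

There is one attempt and no reset: what is moved stays moved. The work goes in short steps, Python scripts to look and compute and a tool call to move; the robot and the scene stay as the last step left them, time stands still between calls to the robot, and variables do not carry over. Pictures are saved under pics/ and viewed, at most 14 in all, crops included, and the job is handed in when it is done.

Besides the shell and the picture viewer there is one more tool, called after "Emit:" as name(argument=value, ...), one argument or row to a line, values as JSON. drive_tool: Moves the arm, as the interface text tells. Its arguments: {"type":"object","properties":{"steps":{"type":"array","items":{"type":"array","items":{"type":"array","items":{"type":"number"}}}},"squeeze":{"type":"number"}},"required":["steps"]}

```bash
ls; mkdir -p pics; cat > h.py <<'E'
import numpy as np,cv2
from station import robot
def snap(n,f=None):
    im,d=robot.snapshot(n)
    if f: cv2.imwrite('pics/'+f,im[:,:,::-1])
    return im,d
E
python3 - <<'E'
from h import *
for n in('side','top'):
    im,d=snap(n,n+'0.png'); np.save(n+'0.npy',d); cv2.imwrite(n+'0.png',im[:,:,::-1])
    print(n,robot.camera_model(n))
print(robot.get_state())
E
```

```text
pics
side {'fov_y': 54.73818921153338, 'cx': 320.14370989004465, 'cy': 240.89585761939153, 'camera_from_world': array([[ 0.99485442, -0.09839297,  0.02415584, -0.50716849],
       [ 0.03578077,  0.56427476,  0.82481133, -0.01633894],
       [-0.09478616, -0.81970288,  0.56489182, -1.22817875],
       [ 0.        ,  0.        ,  0.        ,  1.        ]])}
top {'fov_y': 49.92504750884063, 'cx': 318.1305876390685, 'cy': 237.72794330508154, 'camera_from_world': array([[-0.02801291, -0.99959931, -0.00406038, -0.03304403],
       [ 0.99607151, -0.02825495,  0.08392378, -0.50283068],
       [-0.08400488, -0.00169348,  0.9964639 , -1.16226016],
       [ 0.        ,  0.        ,  0.        ,  1.        ]])}
{'t': 0.1, 'q': array([-1.05940050e+00,  2.55709571e-01,  1.07100224e-01, -4.14448565e-04,
       -1.42389375e+00, -2.84593211e-01]), 'dq': array([ 0.00074836, -0.0002451 ,  0.00309758,  0.00314533,  0.00095444,
        0.00138533]), 'joint_torque': array([-2.97051702e-03, -3.87603736e+01,  2.38473934e+01,  5.37788451e+00,
       -3.78724726e-03,  6.89737249e-06]), 'eef_pos': array([ 0.12361764, -0.53546486,  0.23046259]), 'tcp_rot': array([ 3.13983945e+00, -8.58139766e-05, -2.91485098e+00]), 'wrist_force': array([ 0.18102837, -0.20683475, -0.06613487]), 'wrist_torque': array([ 0.01309371, -0.03388842, -0.00635865]), 'finger_force': 0.0, 'grip_width': 0.08538736231774924}
```

View pics/top0.png

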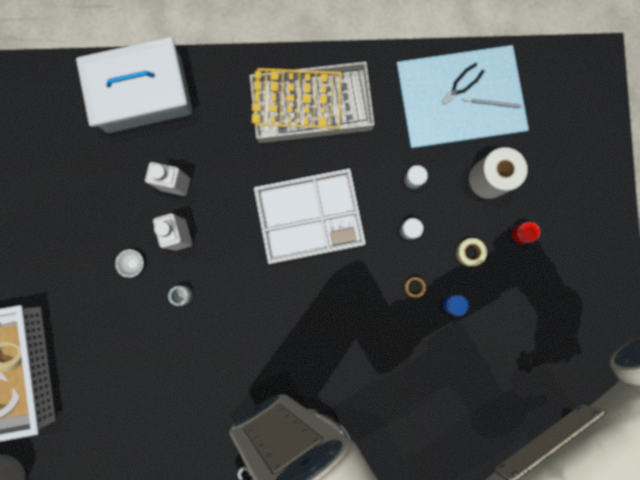

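View pics/side0.png

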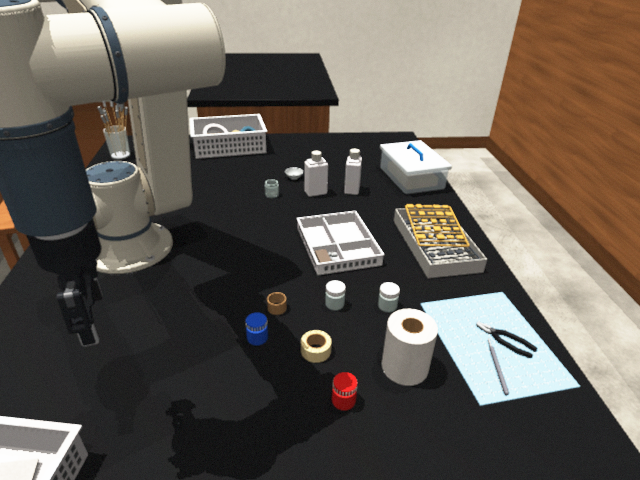

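The top view shows:
- Bottles at (167,178) and (172,231).
- Dish at (129,263) and open jar at (179,295).
- Caddy around (310,216), with the sanding block at (343,233).
- Paper roll at (500,172).

What could be mistaken for the targets:
- **Jars:** white-capped ones at (416,177) and (412,228) are the ones I want. Not meant are the blue jar (456,305), the red jar (526,232) and the uncapped open jar (179,295).
- **Tape:** the pale roll at (471,252) is the one I want. Not meant are the brown core (415,287) and the ring in the far-left basket.

```bash
cat >> h.py <<'E'
def cloud(n,d):
    m=robot.camera_model(n); f=240/np.tan(np.radians(m['fov_y']/2))
    v,u=np.mgrid[:480,:640]
    p=np.stack([(u-m['cx'])/f*d,-(v-m['cy'])/f*d,-d],-1)
    T=np.linalg.inv(m['camera_from_world'])
    P=p@T[:3,:3].T+T[:3,3]; P[d<=0]=np.nan
    return P
def proj(n,X):
    m=robot.camera_model(n); f=240/np.tan(np.radians(m['fov_y']/2))
    c=m['camera_from_world']@np.r_[X,1]
    return m['cx']+f*c[0]/-c[2], m['cy']+f*c[1]/c[2]
def ray(n,u,v,z):
    m=robot.camera_model(n); f=240/np.tan(np.radians(m['fov_y']/2))
    T=np.linalg.inv(m['camera_from_world'])
    w=T[:3,:3]@np.array([(u-m['cx'])/f,-(v-m['cy'])/f,-1.]); o=T[:3,3]
    return o+w*(z-o[2])/w[2]
E
cat > meas.py <<'E'
from h import *
import sys
def run(T,S,objs):
    for name,(x,y,r,h) in objs.items():
        for n,P in(('top',T),('side',S)):
            q=P.reshape(-1,3); q=q[(np.hypot(q[:,0]-x,q[:,1]-y)<r)&(q[:,2]>.006)]
            if len(q)<5: print(name,n,'few');continue
            zt=np.percentile(q[:,2],95)
            t=q[abs(q[:,2]-h)<.006]
            if len(t)<5: print(name,n,'ztop %.3f'%zt,'no top');continue
            (cx,cy),wh,a=cv2.minAreaRect((t[:,:2]*1000).astype(np.float32))
            (ex,ey),er=cv2.minEnclosingCircle((t[:,:2]*1000).astype(np.float32))
            print(name,n,'ztop %.3f'%zt,'n',len(t),'rect',np.round([cx,cy,*wh,a],1),'mean',np.round(t[:,:2].mean(0)*1000,1),'circ',np.round([ex,ey,er],1))
E
python3 - <<'E'
from meas import *
T=cloud('top',np.load('top0.npy'));S=cloud('side',np.load('side0.npy'))
print('table z', [np.round(T[v,u],4) for u,v in((380,250),(230,250),(440,200))], [np.round(S[v,u],4) for u,v in((360,330),(250,250))])
px={'jarA':(416,177,.05,.054),'jarB':(412,228,.05,.054),'tape':(471,252,.05,.03),'core':(415,287,.05,.03),'bot1cap':(158,172,.05,.14),'bot1body':(158,172,.06,.108),'bot2cap':(164,229,.05,.14),'bot2body':(164,229,.06,.108),'dish':(129,263,.05,.024),'open':(179,295,.05,.045),'blue':(456,305,.05,.054),'red':(526,232,.05,.054),'caddyrim':(310,216,.15,.037),'caddyfloor':(310,216,.15,.004),'div':(310,216,.12,.03),'paper':(505,168,.09,.114)}
o={}
for k,(u,v,r,h) in px.items():
    p=ray('top',u,v,h); o[k]=(p[0],p[1],r,h)
run(T,S,o)
im=cv2.imread('top0.png')
a=cv2.resize(im[140:270,390:560],None,fx=2.3,fy=2.3,interpolation=3);b=cv2.resize(im[140:310,100:270],None,fx=2.3,fy=2.3,interpolation=3)
b=b[:a.shape[0]+90]; W=np.zeros((max(a.shape[0],b.shape[0]),a.shape[1]+b.shape[1],3),np.uint8);W[:a.shape[0],:a.shape[1]]=a;W[:b.shape[0],a.shape[1]:]=b
cv2.imwrite('pics/crop0.png',W[:600,:800])
E
```

```text
table z [array([ 0.4708, -0.1907, -0.0019]), array([0.4804, 0.1588, 0.0023]), array([ 0.5848, -0.3366, -0.0034])] [array([ 0.5614, -0.3476,  0.0012]), array([ 0.3191, -0.0317, -0.0017])]
jarA top ztop 0.057 n 290 rect [ 635.7 -275.2   41.5   43.6   42.7] mean [ 635.2 -274.6] circ [ 635.1 -275.2   22.4]
jarA side ztop 0.056 n 229 rect [ 636.5 -276.7   41.8   43.    54.8] mean [ 636.3 -278.3] circ [ 636.9 -276.3   22.8]
jarB top ztop 0.056 n 287 rect [ 515.4 -259.8   41.    41.6   24.6] mean [ 515.4 -259.4] circ [ 516.  -259.7   21.6]
jarB side ztop 0.056 n 220 rect [ 518.  -260.3   43.1   42.5   48.5] mean [ 516.9 -262.9] circ [ 517.7 -260.9   22.4]
tape top ztop 0.033 n 379 rect [ 459.8 -396.8   60.7   60.    31. ] mean [ 459.9 -396.7] circ [ 459.8 -397.5   31.3]
tape side ztop 0.032 n 446 rect [ 461.3 -398.2   62.6   60.4   84.3] mean [ 461.1 -400.5] circ [ 461.8 -397.8   32.8]
core top ztop 0.031 n 81 rect [ 383.1 -263.2   41.    40.6   88.4] mean [ 383.9 -263.2] circ [ 384.2 -264.1   21.6]
core side ztop 0.031 n 113 rect [ 386.1 -264.1   42.1   42.8   27.8] mean [ 386.1 -265.1] ci
[... 2010 characters left out ...]
 [554.6 -27.2 143.2]
caddyfloor top ztop 0.038 n 875 rect [555.9 -39.8 271.4 250.6   2.4] mean [557.2 -25.4] circ [556.8 -25.6 143.4]
caddyfloor side ztop 0.037 n 489 rect [553.  -30.6 172.  224.3  10.4] mean [559.7 -22.5] circ [552.7 -29.8 138. ]
div top ztop 0.037 n 1081 rect [552.8 -28.8 177.4 223.    9.8] mean [545.2 -50.1] circ [551.7 -30.2 119.7]
div side ztop 0.037 n 876 rect [554.4 -28.1 177.3 226.8  10. ] mean [551.5 -46.3] circ [551.4 -30.4 119.5]
paper top ztop 0.115 n 1201 rect [ 631.2 -451.5   90.6   90.2   87.5] mean [ 631.1 -450.8] circ [ 631.1 -452.2   46.8]
paper side ztop 0.115 n 1304 rect [ 632.5 -452.8   91.5   92.2   21.9] mean [ 631.9 -456. ] circ [ 633.  -452.3   47.7]
```

View pics/crop0.png

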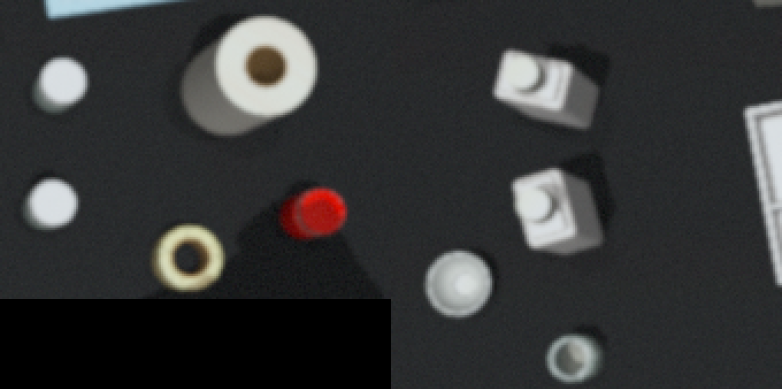

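The crop confirms the choice: the two white-capped jars are at the left, the pale tape ring is below them, and the two bottles are at the right. The two views agree within 2 mm. I'm starting the move.

```bash
cat > go.py <<'E'
import sys
from h import *
from scipy.spatial.transform import Rotation as Ro
def go(x,y,z,yaw):
    s=robot.get_state(); R=Ro.from_euler('xyz',s['tcp_rot'])
    G=Ro.from_euler('xyz',[np.pi,0,np.radians(yaw)])
    d=np.array([x,y,z])/1000-s['eef_pos']
    r=R.inv()*G
    print('at',np.round(s['eef_pos']*1000,1),'yaw',round(np.degrees(s['tcp_rot'][2]),1),'rotunits',np.round(np.degrees(r.as_rotvec())/4,2),'shift now-axes',np.round(R.inv().apply(d)/.025,2),'goal-axes',np.round(G.inv().apply(d)/.025,2))
if __name__=='__main__': go(*map(float,sys.argv[1:]))
E
python3 go.py 636.3 -276 140 -80.3
```

```text
at [ 123.6 -535.5  230.5] yaw -167.0 rotunits [ 2.000e-02  2.000e-02 -2.168e+01] shift now-axes [-22.32   5.5    3.63] goal-axes [ -6.77 -21.96   3.62]
```

Emit:
drive_tool(
  steps=[
    [[-1,-0.2,0,0,0,-1,1],[-1,-0.2,0,0,0,-1,1],[-1,-0.2,0,0,0,-1,1],[-1,-0.2,0,0,0,-1,1],[-1,-0.2,0,0,0,-1,1],[-1,-0.2,0,0,0,-1,1],[-1,-0.2,0,0,0,-1,1],[-1,-0.2,0,0,0,-1,1],[-1,-0.2,0,0,0,-1,1],[-1,-0.2,0,0,0,-1,1]],
  ],
  squeeze=40,
)

```text
t: 1.1
eef_pos: [0.3597, -0.4509, 0.2306]
tcp_rot: [3.14, 0.0, -2.214]
wrist_force: [0.3, -0.3, -0.0]
grip_width: 0.0856
finger_force: 0.0
```

```bash
python3 go.py 636.3 -276 140 -80.3; python3 -c "
from h import *
print(robot.get_state()['q'])"
```

```text
at [ 359.7 -450.9  230.6] yaw -126.8 rotunits [ 2.000e-02  1.000e-02 -1.164e+01] shift now-axes [-12.23  -4.66   3.62] goal-axes [ -5.03 -12.09   3.62]
[-6.26722562e-01  3.09884529e-01  1.81339557e-01 -3.12772074e-04
 -1.44353602e+00 -1.63815136e-02]
```

Emit:
drive_tool(
  steps=[
    [[-0.75,-0.8,0.2,0,0,-1,1],[-0.75,-0.8,0.2,0,0,-1,1],[-0.75,-0.8,0.2,0,0,-1,1],[-0.75,-0.8,0.2,0,0,-1,1],[-0.75,-0.8,0.2,0,0,-1,1],[-0.75,-0.8,0.2,0,0,-1,1],[-0.75,-0.8,0.2,0,0,-1,1],[-0.75,-0.8,0.2,0,0,-1,1],[-0.75,-0.8,0.2,0,0,-1,1],[-0.75,-0.8,0.2,0,0,-1,1],[-0.75,-0.8,0.2,0,0,-1,1],[-0.7,-0.7,0.2,0,0,-0.65,1]],
  ],
)

```text
t: 2.3
eef_pos: [0.639, -0.3015, 0.1699]
tcp_rot: [3.14, 0.001, -1.401]
wrist_force: [-1.0, -0.0, -0.4]
grip_width: 0.0851
finger_force: 0.0
```

```bash
python3 go.py 636.3 -276 30 -80.3
```

```text
at [ 639.  -301.5  169.9] yaw -80.3 rotunits [0.02 0.01 0.01] shift now-axes [-1.02 -0.07  5.6 ] goal-axes [-1.02 -0.07  5.6 ]
```

Emit:
drive_tool(
  steps=[
    [[-1,0,0.6,0,0,0,1],[0,0,1,0,0,0,1],[0,0,1,0,0,0,1],[0,0,0,0,0,0,1],[0,0,0,0,0,0,1]],
  ],
)

```text
t: 2.8
eef_pos: [0.634, -0.2782, 0.1063]
tcp_rot: [3.14, -0.0, -1.403]
wrist_force: [0.3, -0.2, 0.8]
grip_width: 0.0854
finger_force: 0.0
```

```bash
python3 go.py 636.3 -276 29 -80.3
```

```text
at [ 634.  -278.2  106.3] yaw -80.4 rotunits [ 0.02 -0.   -0.03] shift now-axes [-0.07 -0.11  3.09] goal-axes [-0.07 -0.11  3.09]
```

Emit:
drive_tool(
  steps=[
    [[-0.1,-0.1,1,0,0,0,1],[0,0,1,0,0,0,1],[0,0,0.7,0,0,0,1],[0,0,0.4,0,0,0,0.3],[0,0,0,0,0,0,-1],[0,0,0,0,0,0,-1],[0,0,0,0,0,0,-1],[0,0,0,0,0,0,-1],[0,0,0,0,0,0,-1],[0,0,0,0,0,0,-1]],
  ],
)

```text
t: 3.8
eef_pos: [0.6374, -0.2755, 0.0308]
tcp_rot: [-3.139, -0.002, -1.403]
wrist_force: [-0.3, 0.4, 5.6]
grip_width: 0.042
finger_force: 41.3
```

```bash
python3 go.py 494.2 33.4 130 -80.3
```

```text
at [ 637.4 -275.5   30.8] yaw -80.4 rotunits [-0.04 -0.03 -0.02] shift now-axes [-13.13   3.57  -4.01] goal-axes [-13.14   3.56  -3.97]
```

Emit:
drive_tool(
  steps=[
    [[0,0,-0.5,0,0,0,-1],[0,0,-1,0,0,0,-1],[-0.5,0.1,-1,0,0,0,-1],[-1,0.3,-1,0,0,0,-1],[-1,0.3,-0.5,0,0,0,-1],[-1,0.3,0,0,0,0,-1],[-1,0.3,0,0,0,0,-1],[-1,0.3,0,0,0,0,-1],[-1,0.3,0,0,0,0,-1],[-1,0.3,0,0,0,0,-1],[-1,0.3,0,0,0,0,-1],[-1,0.3,0,0,0,0,-1]],
  ],
)

```text
t: 5.0
eef_pos: [0.5268, -0.0516, 0.1292]
tcp_rot: [3.141, 0.0, -1.404]
wrist_force: [-0.1, -0.1, -0.8]
grip_width: 0.0421
finger_force: 40.8
```

Emit:
drive_tool(
  steps=[
    [[-1,0.3,0,0,0,0,-1],[-1,0.3,0,0,0,0,-1],[-1,0.3,0,0,0,0,-1],[-0.6,0.1,0,0,0,0,-1],[0,0,0,0,0,0,-1],[0,0,0,0,0,0,-1]],
  ],
)

```text
t: 5.6
eef_pos: [0.4879, 0.0321, 0.1292]
tcp_rot: [-3.141, -0.0, -1.402]
wrist_force: [0.6, -0.7, -0.5]
grip_width: 0.0418
finger_force: 40.8
```

```bash
python3 go.py 494.2 33.4 35 -80.3; python3 - <<'E'
from meas import *
im,d=snap('side','s1.png'); S=cloud('side',d); im,d=snap('top','t1.png')
cv2.imwrite('pics/s1c.png',cv2.resize(im*0+robot.snapshot('side')[0],None,fx=1,fy=1)[:,:,::-1])
print(robot.get_state()['wrist_force'],robot.get_state()['grip_width'])
s=robot.get_state()['eef_pos']
q=S.reshape(-1,3);q=q[np.hypot(q[:,0]-s[0],q[:,1]-s[1])<.03]; q=q[q[:,2]>.05]; print('bottom z', np.percentile(q[:,2],[0,2,5]))
E
```

```text
at [487.9  32.1 129.2] yaw -80.4 rotunits [-0.   -0.   -0.01] shift now-axes [-0.01 -0.26  3.77] goal-axes [-0.01 -0.26  3.77]
[ 0.20744133 -0.3848784  -0.42618054] 0.04194224567493153
bottom z [0.0989052  0.10413563 0.11059059]
```

View pics/s1.png

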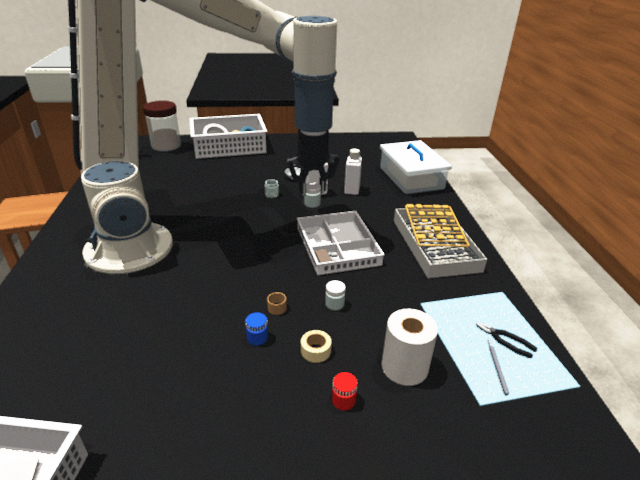

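The jar hangs upright at (313,198) in the gripper, about 0.099 above the bench. I'm lowering it into the jar bay.

Emit:
drive_tool(
  steps=[
    [[0,-0.26,1,0,0,0,-1],[0,0,1,0,0,0,-1],[0,0,0.8,0,0,0,-1],[0,0,0.5,0,0,0,-1],[0,0,0.3,0,0,0,-1],[0,0,0.05,0,0,0,-1],[0,0,0,0,0,0,-1],[0,0,0,0,0,0,-1]],
  ],
)

```text
t: 6.55
eef_pos: [0.495, 0.0332, 0.0383]
tcp_rot: [-3.14, 0.0, -1.403]
wrist_force: [0.5, -0.2, -1.3]
grip_width: 0.0421
finger_force: 40.8
```

```bash
python3 go.py 494.2 33.4 35 -80.3
```

```text
at [495.   33.2  38.3] yaw -80.4 rotunits [-0.02  0.   -0.03] shift now-axes [-0.01  0.03  0.13] goal-axes [-0.01  0.03  0.13]
```

Emit:
drive_tool(
  steps=[
    [[0,0,0.1,0,0,0,-1],[0,0,0,0,0,0,-1],[0,0,0.02,0,0,0,-1],[0,0,0,0,0,0,-1]],
  ],
)

```text
t: 6.95
eef_pos: [0.4945, 0.0332, 0.0348]
tcp_rot: [-3.141, 0.0, -1.403]
wrist_force: [-0.2, 0.1, 0.9]
grip_width: 0.0421
finger_force: 41.0
```

Contact is felt, since Fz rose from -1.3 to +0.9. I'm releasing the jar slowly and moving up.

Emit:
drive_tool(
  steps=[
    [[0,0,0,0,0,0,0.1],[0,0,0,0,0,0,0.2],[0,0,0,0,0,0,0.4],[0,0,0,0,0,0,0.6],[0,0,-0.4,0,0,0,0.6],[0,0,-1,0,0,0,0.6],[0,0,-1,0,0,0,0.6],[0,0,-1,0,0,0,1],[0.5,0,-0.3,0,0,0,1],[1,0,0,0,0,0,1]],
  ],
)

```text
t: 7.95
eef_pos: [0.5017, -0.0035, 0.1292]
tcp_rot: [-3.138, 0.0, -1.401]
wrist_force: [0.0, 0.0, -0.8]
grip_width: 0.0855
finger_force: 0.0
```

```bash
python3 go.py 517 -260.5 130 -80.3
```

```text
at [501.7  -3.5 129.2] yaw -80.3 rotunits [-0.06  0.01  0.01] shift now-axes [10.24  1.13 -0.04] goal-axes [10.24  1.13 -0.03]
```

Emit:
drive_tool(
  steps=[
    [[1,0.1,0,0,0,0,1],[1,0.1,0,0,0,0,1],[1,0.1,0,0,0,0,1],[1,0.1,0,0,0,0,1],[1,0.1,0,0,0,0,1],[1,0.1,0,0,0,0,1],[1,0.1,0,0,0,0,1],[1,0.1,0,0,0,0,1],[1,0.1,0,0,0,0,1],[1,0.2,0,0,0,0,1],[0,0,0.5,0,0,0,1],[0,0,0.3,0,0,0,1]],
  ],
)

```text
t: 9.15
eef_pos: [0.5142, -0.2553, 0.1057]
tcp_rot: [3.14, 0.001, -1.405]
wrist_force: [0.1, 0.3, -0.7]
grip_width: 0.0854
finger_force: 0.0
```

```bash
python3 go.py 517 -260.5 29.5 -80.3
```

```text
at [ 514.2 -255.3  105.7] yaw -80.5 rotunits [ 0.02  0.02 -0.05] shift now-axes [ 0.23 -0.08  3.05] goal-axes [ 0.22 -0.07  3.05]
```

Emit:
drive_tool(
  steps=[
    [[0.2,-0.1,0.8,0,0,0,1],[0,0,1,0,0,0,1],[0,0,0.7,0,0,0,1],[0,0,0.35,0,0,0,0.3],[0,0,0,0,0,0,-1],[0,0,0,0,0,0,-1],[0,0,0,0,0,0,-1],[0,0,0,0,0,0,-1],[0,0,0,0,0,0,-1],[0,0,-0.3,0,0,0,-1],[0,0,-1,0,0,0,-1],[0,0,-1,0,0,0,-1]],
  ],
)

```text
t: 10.35
eef_pos: [0.5178, -0.2593, 0.0938]
tcp_rot: [3.14, 0.001, -1.403]
wrist_force: [0.4, 0.2, -0.8]
grip_width: 0.0417
finger_force: 40.7
```

```bash
python3 go.py 504.7 -27.7 130 -80.3
```

```text
at [ 517.8 -259.3   93.8] yaw -80.4 rotunits [ 0.02  0.01 -0.03] shift now-axes [-9.22 -1.02 -1.44] goal-axes [-9.22 -1.04 -1.45]
```

Emit:
drive_tool(
  steps=[
    [[-0.3,0,-0.9,0,0,0,-1],[-1,-0.1,-0.3,0,0,0,-1],[-1,-0.1,0,0,0,0,-1],[-1,-0.1,0,0,0,0,-1],[-1,-0.1,0,0,0,0,-1],[-1,-0.1,0,0,0,0,-1],[-1,-0.1,0,0,0,0,-1],[-1,-0.1,0,0,0,0,-1],[-1,-0.2,0,0,0,0,-1],[-0.9,-0.2,0,0,0,0,-1],[0,0,0.6,0,0,0,-1],[0,0,0,0,0,0,-1]],
  ],
)

```text
t: 11.55
eef_pos: [0.5058, -0.0275, 0.107]
tcp_rot: [3.138, 0.001, -1.403]
wrist_force: [-1.3, -0.2, -0.3]
grip_width: 0.0413
finger_force: 40.7
```

```bash
python3 go.py 504.7 -27.7 36 -80.3
```

```text
at [505.8 -27.5 107. ] yaw -80.4 rotunits [ 0.05  0.01 -0.01] shift now-axes [0.   0.04 2.84] goal-axes [-0.    0.05  2.84]
```

Emit:
drive_tool(
  steps=[
    [[0,0,0.8,0,0,0,-1],[0,0,0.8,0,0,0,-1],[0,0,0.7,0,0,0,-1],[0,0,0.3,0,0,0,-1],[0,0,0.05,0,0,0,-1],[0,0,0,0,0,0,-1],[0,0,0,0,0,0,-1]],
  ],
)

```text
t: 12.25
eef_pos: [0.508, -0.0281, 0.0431]
tcp_rot: [-3.14, -0.0, -1.403]
wrist_force: [-0.4, 0.5, -1.3]
grip_width: 0.0411
finger_force: 40.8
```

Emit:
drive_tool(
  steps=[
    [[0,0.1,0.15,0,0,0,-1],[0,0,0,0,0,0,-1],[0,0,0,0,0,0,-1]],
  ],
)

```text
t: 12.55
eef_pos: [0.5069, -0.0282, 0.0407]
tcp_rot: [-3.136, -0.001, -1.402]
wrist_force: [-0.4, 0.8, 9.7]
grip_width: 0.0416
finger_force: 41.7
```

The contact height fits: this jar was grasped with the TCP about 6 mm higher than the first. I'm releasing it.

Emit:
drive_tool(
  steps=[
    [[0,0,-0.05,0,0,0,-1],[0,0,0,0,0,0,0.1],[0,0,0,0,0,0,0.2],[0,0,0,0,0,0,0.4],[0,0,0,0,0,0,0.6],[0,0,-0.5,0,0,0,0.6],[0,0,-1,0,0,0,0.6],[0,0,-1,0,0,0,0.6],[0,0,-1,0,0,0,1],[0,0,-0.5,0,0,0,1]],
  ],
)

```text
t: 13.55
eef_pos: [0.5057, -0.0285, 0.1418]
tcp_rot: [-3.139, -0.0, -1.403]
wrist_force: [-0.1, -0.1, -0.1]
grip_width: 0.0855
finger_force: 0.0
```

```bash
python3 go.py 460.6 -397.7 130 -170.3
```

```text
at [505.7 -28.5 141.8] yaw -80.4 rotunits [-0.04  0.03 22.48] shift now-axes [14.26  4.25  0.46] goal-axes [  4.27 -14.25   0.47]
```

Emit:
drive_tool(
  steps=[
    [[0.7,-0.1,0,0,0,1,1],[0.7,-0.1,0,0,0,1,1],[0.7,-0.1,0,0,0,1,1],[0.7,-0.1,0,0,0,1,1],[0.7,-0.1,0,0,0,1,1],[0.7,-0.1,0,0,0,1,1],[0.7,-0.1,0,0,0,1,1],[0.7,-0.1,0,0,0,1,1],[0.7,-0.1,0,0,0,1,1],[0.7,-0.1,0,0,0,1,1],[0.7,-0.1,0,0,0,1,1],[0.7,-0.1,0,0,0,1,1]],
  ],
)

```text
t: 14.75
eef_pos: [0.489, -0.2346, 0.1392]
tcp_rot: [3.141, -0.0, -2.244]
wrist_force: [-0.2, 0.2, 0.2]
grip_width: 0.0853
finger_force: 0.0
```

```bash
python3 go.py 460.6 -397.7 130 -170.3
```

```text
at [ 489.  -234.6  139.2] yaw -128.6 rotunits [ 1.000e-02 -1.000e-02  1.043e+01] shift now-axes [ 5.81 -3.18  0.37] goal-axes [ 2.22 -6.24  0.37]
```

Emit:
drive_tool(
  steps=[
    [[0.4,-0.48,0,0,0,1,1],[0.4,-0.48,0,0,0,1,1],[0.4,-0.48,0,0,0,1,1],[0.4,-0.48,0,0,0,1,1],[0.4,-0.48,0,0,0,1,1],[0.4,-0.48,0,0,0,1,1],[0.4,-0.48,0,0,0,1,1],[0.4,-0.48,0,0,0,1,1],[0.4,-0.48,0,0,0,1,1],[0.4,-0.48,0,0,0,1,1],[0,0,1,0,0,0.4,1],[0,0,0.5,0,0,0,1]],
  ],
)

```text
t: 15.95
eef_pos: [0.4718, -0.3858, 0.0999]
tcp_rot: [3.139, -0.002, -2.969]
wrist_force: [-0.3, 0.0, -2.0]
grip_width: 0.0856
finger_force: 0.0
```

```bash
python3 go.py 460.6 -397.7 4 -170.3
```

```text
at [ 471.8 -385.8   99.9] yaw -170.1 rotunits [ 0.03 -0.03  0.05] shift now-axes [ 0.52 -0.4   3.84] goal-axes [ 0.52 -0.39  3.84]
```

Emit:
drive_tool(
  steps=[
    [[0.5,-0.4,0.5,0,0,0,1],[0,0,0.5,0,0,0,1],[0,0,0,0,0,0,1],[0,0,0,0,0,0,1]],
  ],
)

```text
t: 16.35
eef_pos: [0.4624, -0.3982, 0.0771]
tcp_rot: [-3.141, -0.0, -2.967]
wrist_force: [-0.5, 0.5, 0.1]
grip_width: 0.0852
finger_force: 0.0
```

```bash
python3 go.py 460.6 -397.7 4 -170.3
```

```text
at [ 462.4 -398.2   77.1] yaw -170.0 rotunits [-0.   -0.    0.08] shift now-axes [0.06 0.03 2.93] goal-axes [0.07 0.03 2.93]
```

Emit:
drive_tool(
  steps=[
    [[0.05,0,0.9,0,0,0,1],[0,0,0.9,0,0,0,1],[0,0,0.7,0,0,0,1],[0,0,0.35,0,0,0,1],[0,0,0,0,0,0,0.5],[0,0,0,0,0,0,-1],[0,0,0,0,0,0,-1],[0,0,0,0,0,0,-1],[0,0,0,0,0,0,-1],[0,0,0,0,0,0,-1]],
  ],
)

```text
t: 17.35
eef_pos: [0.4621, -0.3989, 0.0073]
tcp_rot: [-3.14, 0.002, -2.967]
wrist_force: [1.1, 1.0, 6.3]
grip_width: 0.061
finger_force: 43.9
```

```bash
python3 go.py 582.3 17 120 -170.3
```

```text
at [ 462.1 -398.9    7.3] yaw -170.0 rotunits [-0.03  0.03  0.08] shift now-axes [-7.64 15.54 -4.52] goal-axes [-7.54 15.59 -4.51]
```

Emit:
drive_tool(
  steps=[
    [[0,0,-0.6,0,0,0,-1],[0,0.2,-1,0,0,0,-1],[-0.4,0.8,-1,0,0,0,-1],[-0.5,1,-1,0,0,0,-1],[-0.5,1,-0.9,0,0,0,-1],[-0.5,1,0,0,0,0,-1],[-0.5,1,0,0,0,0,-1],[-0.5,1,0,0,0,0,-1],[-0.5,1,0,0,0,0,-1],[-0.5,1,0,0,0,0,-1],[-0.5,1,0,0,0,0,-1],[-0.5,1,0,0,0,0,-1]],
  ],
)

```text
t: 18.55
eef_pos: [0.5382, -0.1297, 0.1181]
tcp_rot: [3.141, -0.0, -2.967]
wrist_force: [1.1, -0.2, -0.1]
grip_width: 0.0609
finger_force: 43.7
```

Emit:
drive_tool(
  steps=[
    [[-0.5,1,0,0,0,0,-1],[-0.5,1,0,0,0,0,-1],[-0.5,1,0,0,0,0,-1],[-0.5,1,0,0,0,0,-1],[-0.5,1,0,0,0,0,-1],[-0.5,0.6,0,0,0,0,-1],[0,0,0,0,0,0,-1],[0,0,0,0,0,0,-1]],
  ],
)

```text
t: 19.35
eef_pos: [0.5879, 0.02, 0.1179]
tcp_rot: [-3.141, -0.001, -2.967]
wrist_force: [0.7, 0.1, 0.0]
grip_width: 0.0611
finger_force: 43.7
```

```bash
python3 go.py 582.3 17 15 -170.3; python3 -c "
from h import *
snap('side','s2.png')"
```

```text
at [587.9  20.  117.9] yaw -170.0 rotunits [-0.   -0.01  0.08] shift now-axes [ 0.24 -0.08  4.12] goal-axes [ 0.24 -0.08  4.12]
```

View pics/s2.png

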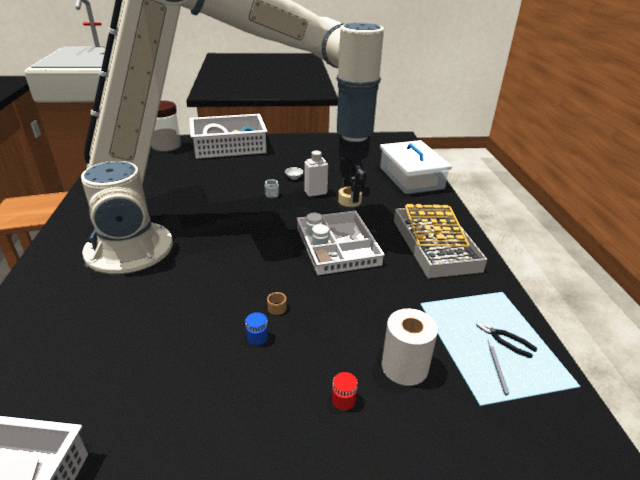

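The tape is held level at (349,196). Both jars stand in the jar bay at (314,220) and (320,235). I'm lowering the tape.

Emit:
drive_tool(
  steps=[
    [[0.24,-0.08,0.8,0,0,0,-1],[0,0,1,0,0,0,-1],[0,0,1,0,0,0,-1],[0,0,0.8,0,0,0,-1],[0,0,0.4,0,0,0,-1],[0,0,0.1,0,0,0,-1],[0,0,0,0,0,0,-1],[0,0,0,0,0,0,-1]],
  ],
)

```text
t: 20.2
eef_pos: [0.5832, 0.017, 0.017]
tcp_rot: [-3.142, 0.002, -2.967]
wrist_force: [-1.2, 0.3, -0.4]
grip_width: 0.0606
finger_force: 43.7
```

```bash
python3 go.py 582.3 17 12 -170.3
```

```text
at [583.2  17.   17. ] yaw -170.0 rotunits [-0.    0.03  0.07] shift now-axes [0.04 0.01 0.2 ] goal-axes [0.04 0.01 0.2 ]
```

Emit:
drive_tool(
  steps=[
    [[0,0,0.15,0,0,0,-1],[0,0,0,0,0,0,-1],[0,0,0.05,0,0,0,-1],[0,0,0,0,0,0,-1]],
  ],
)

```text
t: 20.6
eef_pos: [0.5825, 0.0171, 0.0113]
tcp_rot: [-3.141, 0.001, -2.967]
wrist_force: [-1.6, 0.2, 2.0]
grip_width: 0.0608
finger_force: 44.0
```

Emit:
drive_tool(
  steps=[
    [[0,0,0,0,0,0,0.55],[0,0,0,0,0,0,0.65],[0,0,0,0,0,0,0.7],[0,0,-0.3,0,0,0,0.7],[0,0,-1,0,0,0,0.7],[0,0,-1,0,0,0,0.7],[0,0,-1,0,0,0,1],[0,0,-1,0,0,0,1],[0,0,-1,0,0,0,1],[0,0,-1,0,0,0,1],[0,0,-1,0,0,0,1]],
  ],
)

```text
t: 21.7
eef_pos: [0.5822, 0.0169, 0.195]
tcp_rot: [3.142, 0.001, -2.967]
wrist_force: [0.9, 0.3, -0.1]
grip_width: 0.0854
finger_force: 0.0
```

```bash
python3 go.py 520.5 274.5 190 -165.4
```

```text
at [582.2  16.9 195. ] yaw -170.0 rotunits [-0.    0.01 -1.15] shift now-axes [ 0.64 10.57  0.2 ] goal-axes [-0.21 10.59  0.2 ]
```

Emit:
drive_tool(
  steps=[
    [[0,1,0,0,0,-0.6,1],[0,1,0,0,0,-0.55,1],[0,1,0,0,0,0,1],[0,1,0,0,0,0,1],[0,1,0,0,0,0,1],[0,1,0,0,0,0,1],[0,1,0,0,0,0,1],[0,1,0,0,0,0,1],[0,1,0,0,0,0,1],[-0.1,1,0,0,0,0,1],[-0.1,0.5,0,0,0,0,1],[0,0,0,0,0,0,1]],
  ],
)

```text
t: 22.9
eef_pos: [0.5237, 0.2742, 0.1934]
tcp_rot: [3.142, 0.0, -2.885]
wrist_force: [0.9, 0.3, -0.8]
grip_width: 0.0853
finger_force: 0.0
```

```bash
python3 go.py 520.5 274.5 79 -165.4;  python3 - <<'E'
from meas import *
im,d=snap('side','s3.png'); S=cloud('side',d); im,d=snap('top','t3.png'); T=cloud('top',d)
run(T,S,{'j1':(.494,.033,.05,.058),'j2':(.505,-.028,.05,.058),'tape':(.582,.017,.05,.034),'bot2body':(.5205,.2745,.06,.108)})
E
```

```text
at [523.7 274.2 193.4] yaw -165.3 rotunits [0.   0.   0.02] shift now-axes [0.12 0.05 4.57] goal-axes [0.12 0.05 4.57]
j1 top ztop 0.060 n 330 rect [493.9  18.9  41.1  69.9   0.5] mean [494.7  28.6] circ [496.7  19.5  36.1]
j1 side ztop 0.060 n 147 rect [495.5  19.3  71.5  41.7  87.1] mean [496.3  24.8] circ [496.8  19.4  36.2]
j2 top ztop 0.060 n 326 rect [504.6 -14.   41.7  71.8   2.8] mean [504.2 -23.8] circ [502.5 -14.3  36.4]
j2 side ztop 0.059 n 183 rect [505.1 -15.3  41.1  73.4   4. ] mean [504.6 -22.8] circ [502.3 -15.3  37.1]
tape top ztop 0.037 n 404 rect [582.   17.1  59.7  99.7  88.1] mean [583.1  16.8] circ [582.   16.9  49.9]
tape side ztop 0.036 n 223 rect [583.3  15.4  98.4  63.2  24.7] mean [583.7  13. ] circ [582.2  17.   49.7]
bot2body top ztop 0.619 n 213 rect [520.5 274.1  64.4  46.2  13.9] mean [507.5 265.4] circ [519.5 273.7  35.2]
bot2body side ztop 0.551 n 108 rect [521.5 261.9  33.7  71.9  83.5] mean [519.5 260.6] circ [522.6 271.2  36.5]
```

Emit:
drive_tool(
  steps=[
    [[0.1,0,0.7,0,0,0,1],[0,0,1,0,0,0,1],[0,0,1,0,0,0,1],[0,0,1,0,0,0,1],[0,0,0.6,0,0,0,1],[0,0,0.25,0,0,0,1],[0,0,0,0,0,0,0.3],[0,0,0,0,0,0,-1],[0,0,0,0,0,0,-1],[0,0,0,0,0,0,-1],[0,0,0,0,0,0,-1],[0,0,0,0,0,0,-1]],
  ],
)

```text
t: 24.2
eef_pos: [0.5224, 0.273, 0.081]
tcp_rot: [3.141, 0.003, -2.886]
wrist_force: [0.1, 1.1, 6.3]
grip_width: 0.0457
finger_force: 41.1
```

Emit:
drive_tool(
  steps=[
    [[0,0,-0.3,0,0,0,-1],[0,0,-0.7,0,0,0,-1],[0,0,-0.5,0,0,0,-1],[0,0,0,0,0,0,-1],[0,0,0,0,0,0,-1],[0,0,0,0,0,0,-1]],
  ],
)

```text
t: 24.8
eef_pos: [0.5209, 0.272, 0.1161]
tcp_rot: [-3.141, -0.002, -2.887]
wrist_force: [0.2, 0.7, -1.0]
grip_width: 0.0453
finger_force: 40.8
```

```bash
python3 go.py 600.3 -88.4 190 -170.3; python3 -c "
from h import *
for i in range(6): robot.snapshot('top'); print(np.round(robot.get_state()['wrist_force'],2))"
```

```text
at [520.9 272.  116.1] yaw -165.4 rotunits [-0.01 -0.02  1.22] shift now-axes [  0.56 -14.75  -2.95] goal-axes [ -0.7  -14.74  -2.96]
[-0.12  0.21 -1.11]
[-0.71  0.78 -0.28]
[ 0.86  0.67 -1.17]
[-0.05 -0.49 -1.07]
[ 0.37  0.34 -1.67]
[-0.65  0.2   0.19]
```

The mean wrist Fz is about -0.9 N, so this bottle is the empty one. I'm setting it back in place.

Emit:
drive_tool(
  steps=[
    [[0,0,0.6,0,0,0,-1],[0,0,0.5,0,0,0,-1],[0,0,0.25,0,0,0,-1],[0,0,0.1,0,0,0,-1],[0,0,0,0,0,0,-1],[0,0,0,0,0,0,-1]],
  ],
)

```text
t: 25.7
eef_pos: [0.5217, 0.2724, 0.0811]
tcp_rot: [-3.142, 0.0, -2.887]
wrist_force: [-0.9, -0.9, 1.2]
grip_width: 0.046
finger_force: 41.0
```

Emit:
drive_tool(
  steps=[
    [[0,0,0,0,0,0,0.15],[0,0,0,0,0,0,0.3],[0,0,0,0,0,0,0.6],[0,0,0,0,0,0,1],[0,0,-0.5,0,0,0,1],[0,0,-1,0,0,0,1],[0,0,-1,0,0,0,1],[0,0,-1,0,0,0,1],[0,0,-1,0,0,0,1],[0,0,0,0,0,-1,1],[0,0,0,0,0,-1,1],[0,0,0,0,0,-1,1]],
  ],
)

```text
t: 26.9
eef_pos: [0.5216, 0.2724, 0.1946]
tcp_rot: [3.141, 0.001, -2.674]
wrist_force: [0.0, 0.5, 0.4]
grip_width: 0.0854
finger_force: 0.0
```

```bash
python3 go.py 641.3 285.2 190 -104
```

```text
at [521.6 272.4 194.6] yaw -153.2 rotunits [-1.000e-02  2.000e-02 -1.231e+01] shift now-axes [-4.5  -1.7   0.19] goal-axes [-1.66 -4.52  0.19]
```

Emit:
drive_tool(
  steps=[
    [[-0.29,-0.29,0,0,0,-1,1],[-0.29,-0.29,0,0,0,-1,1],[-0.29,-0.29,0,0,0,-1,1],[-0.29,-0.29,0,0,0,-1,1],[-0.29,-0.29,0,0,0,-1,1],[-0.29,-0.29,0,0,0,-1,1],[-0.29,-0.29,0,0,0,-1,1],[-0.29,-0.29,0,0,0,-1,1],[-0.29,-0.29,0,0,0,-1,1],[-0.29,-0.29,0,0,0,-1,1],[-0.29,-0.29,0,0,0,-1,1],[-0.29,-0.29,0,0,0,-1,1]],
  ],
)

```text
t: 28.1
eef_pos: [0.6412, 0.2798, 0.1944]
tcp_rot: [-3.141, 0.0, -1.837]
wrist_force: [-0.3, 0.3, -0.3]
grip_width: 0.0853
finger_force: 0.0
```

Emit:
drive_tool(
  steps=[
    [[0,0,0,0,0,0,1],[0,0,0,0,0,0,1]],
  ],
)

```text
t: 28.3
eef_pos: [0.6407, 0.2797, 0.1937]
tcp_rot: [-3.141, 0.0, -1.841]
wrist_force: [0.4, -0.2, 0.8]
grip_width: 0.0855
finger_force: 0.0
```

```bash
python3 go.py 641.3 285.2 81 -104;  python3 - <<'E'
from meas import *
im,d=snap('side','s4.png'); S=cloud('side',d); im,d=snap('top','t4.png'); T=cloud('top',d)
run(T,S,{'bot2body':(.5205,.2745,.045,.108),'bot1body':(.6415,.285,.045,.108)})
E
```

```text
at [640.7 279.7 193.7] yaw -105.5 rotunits [-0.    0.   -0.38] shift now-axes [-0.22  0.04  4.51] goal-axes [-0.22  0.03  4.51]
bot2body top ztop 0.583 n 320 rect [519.8 274.9  66.   46.   14.1] mean [517.7 269.3] circ [519.4 273.9  37.1]
bot2body side ztop 0.323 n 108 rect [518.7 259.7  37.6  69.4  80. ] mean [518.3 259.8] circ [519.8 269.3  35.3]
bot1body top ztop 0.620 n 308 rect [641.2 285.3  66.8  45.7  76.4] mean [636.4 280.2] circ [641.3 284.3  37.4]
bot1body side ztop 0.384 n 83 rect [642.2 281.3  65.8  44.7  74.7] mean [639.5 267.9] circ [644.8 281.4  36.1]
```

View pics/s4.png

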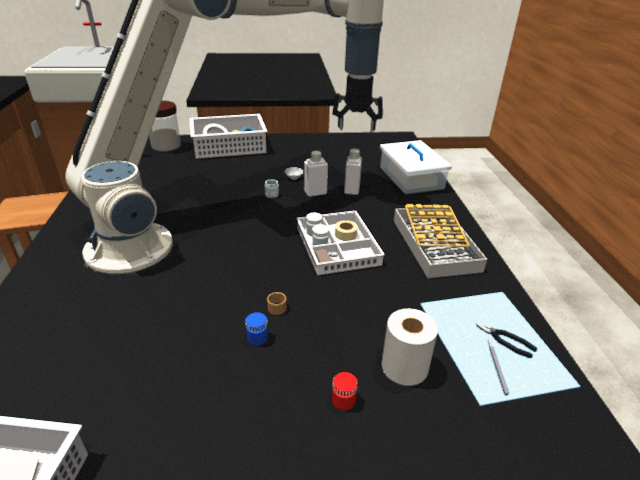

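The empty bottle is upright back in its place at (316,175), within 1 mm. The tape lies at (346,230) and both jars stand. The white lidded box is near the next bottle, so I'm checking the finger clearance first.

```bash
python3 - <<'E'
from h import *
for n in('top','side'):
    P=cloud(n,np.load(n+'0.npy')).reshape(-1,3)
    q=P[(P[:,2]>.03)&(P[:,2]<.3)&(P[:,0]>.68)&(P[:,0]<.95)&(P[:,1]>.15)&(P[:,1]<.42)]
    print(n,len(q),q[:,0].min(),np.round(q[np.argsort(q[:,0])[:400:60]],3))
E
```

```text
top 6076 0.7659057231339834 [[0.766 0.418 0.089]
 [0.772 0.417 0.053]
 [0.775 0.382 0.086]
 [0.777 0.394 0.059]
 [0.779 0.371 0.086]
 [0.781 0.417 0.091]
 [0.782 0.344 0.08 ]]
side 2058 0.766711339931232 [[0.767 0.418 0.084]
 [0.778 0.372 0.079]
 [0.783 0.402 0.094]
 [0.787 0.359 0.091]
 [0.791 0.326 0.049]
 [0.795 0.323 0.068]
 [0.799 0.298 0.069]]
```

Emit:
drive_tool(
  steps=[
    [[-0.2,0,0.7,0,0,-0.4,1],[0,0,1,0,0,0,1],[0,0,1,0,0,0,1],[0,0,1,0,0,0,1],[0,0,0.6,0,0,0,1],[0,0,0.25,0,0,0,1],[0,0,0,0,0,0,0.3],[0,0,0,0,0,0,-1],[0,0,0,0,0,0,-1],[0,0,0,0,0,0,-1],[0,0,0,0,0,0,-1],[0,0,0,0,0,0,-1]],
  ],
  squeeze=50,
)

```text
t: 29.6
eef_pos: [0.6426, 0.2851, 0.0814]
tcp_rot: [-3.14, 0.002, -1.811]
wrist_force: [-2.7, 0.4, 4.8]
grip_width: 0.045
finger_force: 52.9
```

Emit:
drive_tool(
  steps=[
    [[0,0,-0.3,0,0,0,-1],[0,0,-0.7,0,0,0,-1],[0,0,-0.5,0,0,0,-1],[0,0,0,0,0,0,-1],[0,0,0,0,0,0,-1],[0,0,0,0,0,0,-1]],
  ],
)

```text
t: 30.2
eef_pos: [0.6414, 0.2844, 0.1157]
tcp_rot: [3.14, -0.001, -1.812]
wrist_force: [-0.2, -0.7, -4.5]
grip_width: 0.0455
finger_force: 52.1
```

```bash
python3 go.py 600.3 -88.4 190 -170.3; python3 -c "
from h import *
for i in range(4): robot.snapshot('top'); print(np.round(robot.get_state()['wrist_force'],2))"
```

```text
at [641.4 284.4 115.7] yaw -103.8 rotunits [ 1.000e-02 -3.000e-02  1.662e+01] shift now-axes [14.88 -1.96 -2.96] goal-axes [  4.13 -14.42  -2.97]
[ 0.25 -0.49 -3.02]
[-0.79 -0.21 -2.95]
[-0.14 -0.15 -2.92]
[-0.09  0.53 -4.35]
```

The reading is about -3.2 N, so this is the full bottle. I'm carrying it to the caddy.

Emit:
drive_tool(
  steps=[
    [[0,0,-0.6,0,0,0,-1],[0,0,-1,0,0,0,-1],[0,0,-0.9,0,0,0,-1],[0.4,-0.1,-0.5,0,0,1,-1],[0.8,-0.2,0,0,0,1,-1],[0.85,-0.3,0,0,0,1,-1],[0.8,-0.3,0,0,0,1,-1],[0.8,-0.35,0,0,0,1,-1],[0.75,-0.4,0,0,0,1,-1],[0.75,-0.5,0,0,0,1,-1],[0.7,-0.5,0,0,0,1,-1],[0.7,-0.6,0,0,0,1,-1]],
  ],
)

```text
t: 31.6
eef_pos: [0.6271, 0.0995, 0.1918]
tcp_rot: [3.141, -0.0, -2.443]
wrist_force: [-0.2, 0.1, -3.3]
grip_width: 0.0452
finger_force: 52.1
```

```bash
python3 go.py 600.3 -88.4 190 -170.3
```

```text
at [627.1  99.5 191.8] yaw -140.0 rotunits [ 0.   -0.    7.59] shift now-axes [ 5.66 -5.07  0.07] goal-axes [ 2.32 -7.23  0.07]
```

Emit:
drive_tool(
  steps=[
    [[0.65,-0.65,0,0,0,1,-1],[0.6,-0.7,0,0,0,1,-1],[0.55,-0.75,0,0,0,1,-1],[0.5,-0.8,0,0,0,1,-1],[0.45,-0.8,0,0,0,1,-1],[0.4,-0.8,0,0,0,1,-1],[0.3,-0.8,0,0,0,1,-1],[0.2,-0.6,0,0,0,0.4,-1],[0,0,0,0,0,0,-1],[0,0,0,0,0,0,-1]],
  ],
)

```text
t: 32.6
eef_pos: [0.6125, -0.0744, 0.1919]
tcp_rot: [3.141, -0.0, -2.956]
wrist_force: [-0.1, 0.8, -3.3]
grip_width: 0.0452
finger_force: 52.2
```

```bash
python3 go.py 600.3 -88.4 90 -170.3
```

```text
at [612.5 -74.4 191.9] yaw -169.4 rotunits [ 0.01 -0.    0.23] shift now-axes [ 0.58 -0.46  4.08] goal-axes [ 0.58 -0.47  4.08]
```

Emit:
drive_tool(
  steps=[
    [[0.55,-0.5,0,0,0,0.2,-1],[0,0,0,0,0,0,-1],[0,0,0.8,0,0,0,-1],[0,0,1,0,0,0,-1],[0,0,0.6,0,0,0,-1],[0,0,0.3,0,0,0,-1],[0,0,0,0,0,0,-1],[0,0,0,0,0,0,-1]],
  ],
)

```text
t: 33.4
eef_pos: [0.602, -0.0891, 0.1255]
tcp_rot: [-3.141, 0.001, -2.97]
wrist_force: [-0.2, 0.3, -2.2]
grip_width: 0.0453
finger_force: 52.1
```

```bash
python3 go.py 600.3 -88.4 86 -170.3; python3 - <<'E'
from h import *
im,d=snap('side','s5.png'); cv2.imwrite('pics/s5c.png',cv2.resize(im[130:290,260:420],None,fx=3.5,fy=3.5)[:,:,::-1])
E
```

```text
at [602.  -89.1 125.5] yaw -170.2 rotunits [-0.01  0.02  0.03] shift now-axes [0.06 0.04 1.58] goal-axes [0.06 0.04 1.58]
```

View pics/s5c.png

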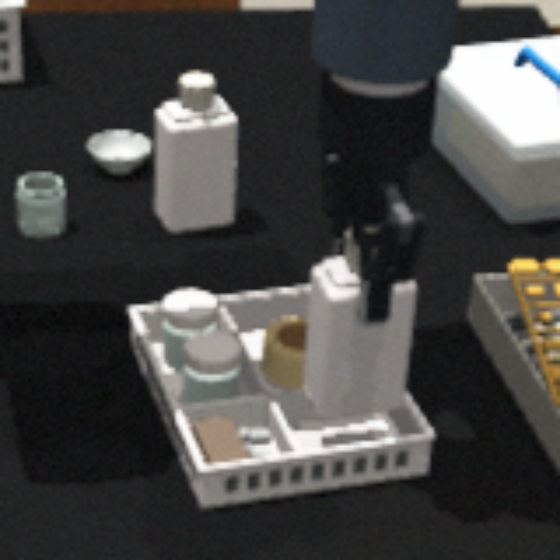

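The bottle hangs upright over the bottle bay. There is a bright strip on the bay floor at crop (355,435), so I'm checking its height in the first frames before lowering.

```bash
python3 - <<'E'
from h import *
c,s=np.cos(np.radians(9.7)),np.sin(np.radians(9.7))
for n in('top','side'):
    P=cloud(n,np.load(n+'0.npy')).reshape(-1,3); d=P[:,:2]-[.5535,-.0285]
    lx=c*d[:,0]+s*d[:,1]; ly=-s*d[:,0]+c*d[:,1]
    m=(lx>-.005)&(lx<.077)&(ly>-.100)&(ly<-.034)
    for a in np.arange(-.10,-.03,.011): print(n,[(round(1000*float(np.median(z)),1),round(1000*float(np.max(z)),1)) if len(z:=P[m&(ly>=a)&(ly<a+.011)&(lx>=b)&(lx<b+.02),2]) else None for b in(-.005,.015,.035,.055)])
b=cv2.imread('side0.png')[200:280,280:400];t=cv2.imread('top0.png')[160:270,245:375]
cv2.imwrite('pics/cad.png',np.hstack([cv2.resize(b,(390,330)),cv2.resize(t,(390,330))]))
E
```

```text
top [(3.1, 8.0), (3.4, 7.0), (4.0, 8.2), (3.3, 7.2)]
top [(3.2, 7.9), (3.2, 8.3), (3.7, 9.0), (3.4, 10.7)]
top [(3.4, 8.0), (3.7, 10.0), (3.6, 8.5), (3.0, 7.6)]
top [(3.9, 7.6), (3.2, 8.2), (3.5, 7.6), (3.6, 8.0)]
top [(2.9, 9.2), (3.4, 8.1), (3.9, 8.7), (2.5, 6.7)]
top [(2.8, 7.8), (4.1, 7.6), (3.3, 7.2), (4.1, 8.4)]
top [None, None, None, None]
side [None, None, None, None]
side [None, None, None, None]
side [None, (6.2, 6.2), None, None]
side [(4.6, 7.3), (4.9, 7.7), (5.5, 7.0), (4.9, 6.3)]
side [(5.2, 8.9), (3.7, 6.9), (4.9, 7.2), (5.2, 8.6)]
side [(5.3, 7.2), (4.7, 6.6), (4.9, 6.4), (5.0, 7.2)]
side [None, None, None, None]
```

View pics/cad.png

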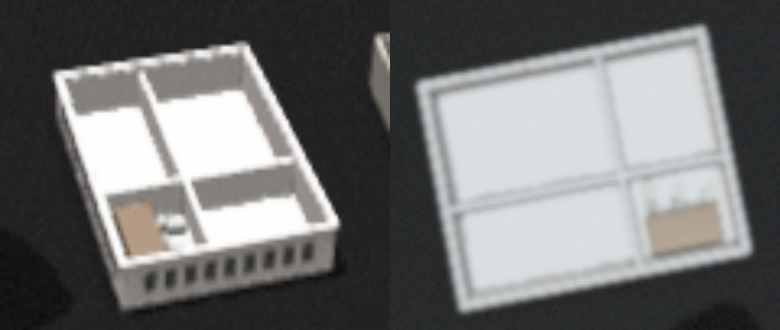

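The bay floor is flat at 4 mm and empty, so the strip was only a patch of light beside the arm's shadow. I'm lowering the bottle.

Emit:
drive_tool(
  steps=[
    [[0.05,0.03,0.4,0,0,0,-1],[0,0,0.4,0,0,0,-1],[0,0,0.4,0,0,0,-1],[0,0,0.2,0,0,0,-1],[0,0,0.05,0,0,0,-1],[0,0,0,0,0,0,-1],[0,0,0,0,0,0,-1]],
  ],
)

```text
t: 34.15
eef_pos: [0.6003, -0.0888, 0.0887]
tcp_rot: [-3.141, 0.001, -2.971]
wrist_force: [0.6, 0.3, -3.1]
grip_width: 0.0451
finger_force: 52.3
```

Emit:
drive_tool(
  steps=[
    [[0,0,0.1,0,0,0,-1],[0,0,0,0,0,0,-1],[0,0,0.04,0,0,0,-1],[0,0,0,0,0,0,-1],[0,0,0,0,0,0,-1]],
  ],
)

```text
t: 34.65
eef_pos: [0.6001, -0.0887, 0.0854]
tcp_rot: [-3.141, 0.001, -2.97]
wrist_force: [-2.6, 1.8, 1.9]
grip_width: 0.0454
finger_force: 52.9
```

Emit:
drive_tool(
  steps=[
    [[0,0,0,0,0,0,0.15],[0,0,0,0,0,0,0.3],[0,0,0,0,0,0,0.6],[0,0,0,0,0,0,1],[0,0,-0.4,0,0,0,1],[0,0,-1,0,0,0,1],[0,0,-1,0,0,0,1],[0,0,-1,0,0,0,1],[0,0,-1,0,0,0,1],[0,0,-1,0,0,0,1],[0,0,-1,0,0,0,1],[0,0,0,0,0,0,1]],
  ],
)

```text
t: 35.85
eef_pos: [0.6017, -0.0892, 0.2501]
tcp_rot: [-3.139, 0.008, -2.971]
wrist_force: [0.8, 0.1, 0.8]
grip_width: 0.0851
finger_force: 0.0
```

Emit:
drive_tool(
  steps=[
    [[0.5,0,0,0,0,0,1],[1,0,0,0,0,0,1],[1,0,0,0,0,0,1],[1,0,0,0,0,0,1],[1,-0.5,0,0,0,0,1],[1,-1,0,0,0,0,1],[0.5,-1,0,0,0,0,1],[0,-1,0,0,0,0,1],[0,-0.5,0,0,0,0,1],[0,0,0,0,0,0,1],[0,0,0,0,0,0,1]],
  ],
)

```text
t: 36.95
eef_pos: [0.4692, -0.2125, 0.2446]
tcp_rot: [3.141, -0.0, -2.971]
wrist_force: [0.3, -0.1, -0.7]
grip_width: 0.0854
finger_force: 0.0
```

```bash
python3 - <<'E'
from meas import *
im,d=snap('side','s6.png'); S=cloud('side',d); im,d=snap('top','t6.png'); T=cloud('top',d)
run(T,S,{'j1':(.494,.033,.03,.058),'j2':(.505,-.028,.03,.058),'tape':(.582,.017,.036,.034),'bot1body':(.600,-.088,.045,.112),'bot1cap':(.600,-.088,.045,.144),'bot2body':(.5205,.2745,.045,.108)})
print(robot.get_state()['eef_pos'])
E
```

```text
j1 top ztop 0.653 n 56 rect [481.8  43.6  20.5  15.6  87.5] mean [482.5  42.9] circ [482.8  43.5  12.2]
j1 side ztop 0.060 n 130 rect [495.8  32.   41.8  42.7  49.7] mean [495.2  29.8] circ [495.5  34.5  23.9]
j2 top ztop 0.654 no top
j2 side ztop 0.060 n 144 rect [506.4 -28.8  44.9  39.6  83.8] mean [506.  -32.9] circ [507.  -29.2  22.8]
tape top few
tape side ztop 0.036 n 101 rect [569.   18.1  68.1  29.6  79.3] mean [568.6  15.3] circ [581.6  15.8  34.1]
bot1body top few
bot1body side ztop 0.141 n 174 rect [601.9 -90.   64.8  46.1   7.9] mean [ 597.9 -101.5] circ [601.3 -89.6  36.8]
bot1cap top few
bot1cap side ztop 0.141 n 83 rect [602.6 -89.1  29.   29.6  75.5] mean [601.8 -91.5] circ [600.8 -89.3  16.6]
bot2body top ztop 0.140 n 319 rect [519.8 274.8  66.6  46.3  14.1] mean [518.1 268.9] circ [519.6 274.7  37.2]
bot2body side ztop 0.048 no top
[ 0.46928776 -0.2120331   0.24477946]
```

View pics/s6.png

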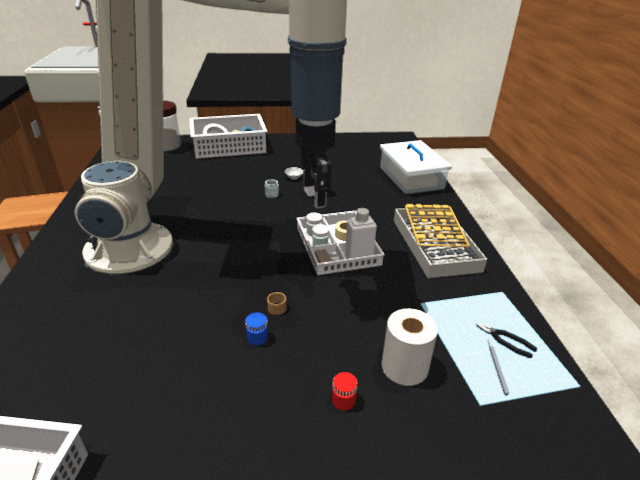

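The full bottle stands in its bay at (361,235). The jars and tape are in place, the empty bottle is standing, everything else is undisturbed, and the arm is clear. I'm handing the job in.

```bash
python3 -c "
from h import *
print(robot.close_job())"
```

```text
the job is handed in; nothing more can be done
None
```

The job is handed in: both capped jars, the tape roll and the full thinner bottle (the one farther from the robot) are in their bays, and the empty bottle stands back in its place, after about 37 s of the 141 s allowed.

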